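# Uncover the clay seed ball and present its other side for misting

### The job

The clay seed ball in the white dish is due for misting on its other side: lift the black funnel that covers it off the dish and stand it, spout up, flat on the floor of its own storage tray, the one with the yellow tab that matches its yellow band, and let go. Then grip the dish across its two long flat sides, lift it straight up about 10 cm off its wooden stand and only then turn it a quarter turn, either way round, above the stand, keeping it level and smooth so that the ball stays in the middle all the while. Finish still holding the dish there in the air, level and steady with the ball in its middle, and leave everything else on the shelf where it is.

Things in the scene. Friction and masses are not known exactly. Their poses are not given: they have to be found in the camera images.
- funnel: black plastic funnel with a yellow band, 40 g, standing mouth down, spout up, on the dish over the ball. Origin: centre of the mouth's rim, at its underside; z up along the spout. Mouth 58 mm across, cone up to 34 mm, then a round spout, 18 mm in diameter, from 34 to 85 mm above the origin: grip it there from above. Lift it straight up until the mouth clears the ball
- dish: white ceramic dish, 220 g, loose on the stand, long axis along the stand's. 108 mm along x, 60 mm along y, 26 mm high, rounded corners, a blue line near each end. Origin: centre of underside, z up. The long sides are flat, vertical, 60 mm apart: grip across y from above. In the middle a walled round basin, 48 mm wide; its floor is a 10 degree cone, lowest in the centre, 10 mm above the underside
- ball_center (a point): centre of the loose fired clay ball, 18 mm in diameter, 12 g, in the middle of the dish's basin (centre 19 mm above the dish's underside, top 2 mm above the rim), under the funnel at first
- stand: dark wooden block fixed to the shelf under the dish, 80 mm along its x, 44 mm along its y, 30 mm high, narrower than the dish so that fingers pass beside it. Origin: centre of its underside, on the board
- slot_yellow: the funnel's own storage tray, empty: shallow, wooden, fixed, 84 mm square outside, 74 mm inside, 16 mm high, floor 5 mm above its underside, with a yellow tab (14 x 50 mm, 16 mm high) on its far (+x) side and a yellow dot on its floor. Origin: centre of its underside. The three trays stand in a row along y in any order, centres 105 mm or more apart
- slot_blue: the same tray with a blue tab: it holds the small terracotta pot
- slot_red: the same tray with a red tab: empty, not for the funnel
- small_pot: small terracotta pot, 54 mm across, 48 mm high, in the blue tray; leave it. Origin: centre of its underside
- pot: blue glazed pot, 124 mm across, 115 mm high, at the back of the shelf; leave it. Origin: centre of its underside
- trowel: steel trowel with a wooden handle, 270 mm long, lying flat (up to 26 mm high) at the back of the shelf; leave it. Origin: where blade and shank join, underside; blade along +x
- sprayer: green hand sprayer with white head and orange trigger, 72 mm across, 173 mm high; leave it. Origin: centre of its underside
- clay_pot: terracotta pot, 100 mm across, 90 mm high, at the back right; leave it. Origin: centre of its underside
- board: cement board on two cinder blocks, 480 mm along x, 1020 mm along y, 15 mm thick; its top, on which all these stand, is 105 mm above the work surface. Origin: centre of its underside

How it is judged:
By the outcome, as a careful person would: the job done as asked, in the order asked, and still so for the second after the job is handed in, while the arm keeps its last pose, push and grip.
It also fails if it takes over 58 s, if anything falls off the work surface, if the arm or the gripper's body presses on something with over 40 N, if the wrist force passes 120 N, or if a joint passes its speed limit or range.

### The arm

A 6-joint arm with a two-finger parallel gripper is mounted at the origin on the work surface. World frame = base frame: x ahead of the robot, y to its left, z up, the work surface at z = 0. Lengths are in m, angles in rad, forces in N, time in s.
With the tool pointing down it reaches from about 0.3 to 1 m from the base axis. Payload 5.1 kg.
Tool frame: the origin (TCP) lies on the centre line of the jaws, within the pads' length; the fingertips stand 11 mm ahead of it and the grasp point (between the pads) lies 8 mm behind it; z points along the fingers, y is the line along which they close (so a half turn about z gives the same grasp; the last joint's range is limited). The gripper opens to 95 mm and grips with 3 to 60 N. Pads are 20 mm wide; open, the fingers measure 119 mm over their backs; the gripper's body (75 mm by 180 mm) begins 59 mm behind the grasp point.
Start: joints at [-1.42, 0.124, 1.65, -0, 1.367, -0.083], TCP at [0.151, -0.632, 0.226] pointing down, gripper open.
Joint ranges: [-2.61, 2.61], [-1.02, 2.33], [0.03, 2.71], [-1.35, 4.49], [0.32, 2.68], [-2.91, 2.91]. Speed limits (rad/s): [2.57, 2.57, 3.14, 3.14, 3.14, 3.14].

### API

Orientations are given as a unit quaternion [w, x, y, z].
In Python, from rig import * gives the robot as it stands. Calls block until the motion is done:
- move_to(position, orientation): joint-space move of the TCP to a pose.
- move_straight(position, orientation=None, v=0.15, f_stop=None): straight line of the TCP; orientation=None keeps the orientation; v is the mean speed in m/s. With f_stop (N) it stops when the force on the tool has changed by that much, and returns True; else False.
- movej(angles): joint-space move.
- command_gripper(opening, force=None): finger opening in m; force is the grip in N (None keeps the last); returns when the fingers have stopped.
- hold(seconds).
- solve_ik(position, orientation): joint angles nearest the present ones, or None.
- get_state(): the state.
- read_camera(name): name is "side" or "top" or "wrist"; returns a dict with "frame" (480x640x3 uint8, red, green, blue), "range_z" (480x640 float32, m along the optical axis (not along the pixel's ray), 0 where there is no reading), "K" (3x3 intrinsics, pixels), "R" (3x3) and "t" (3): a world point X has camera coordinates R X + t. Camera axes: x right, y down, z forward; pixel columns grow to the right and rows downward; lengths in m; the calibration is good to about 2 mm. A picture is of the moment at which its call begins.
A pose or a line that the arm cannot do raises IKError and nothing moves.
- close_job(): hands the job in; it is judged then, once.
The state is a dict: "t": time; "joint_pos": joint angles; "qvel": joint speeds; "joint_efforts": joint torques, N m; "position": TCP position; "eef_rot": TCP orientation; "ft_force": force on the tool from outside, world axes, zero at the start; "moment": the same for the moment, N m; "grip_width": finger opening in m; "gripper_force": force on a finger pad.
Only numpy, scipy, OpenCV 4.12 (cv2) and the standard library are available. Lean on these libraries where they do the work, as an engineer would, in place of code of your own. Each camera call takes 0.05 s, during which the arm holds its last target. There are 200 camera calls.

## Working session

There is one attempt and no reset: what is moved stays moved. The work goes in short steps, each a Python script; the robot and the scene stay as the last script left them, time stands still between calls to the robot, and variables do not carry over. Pictures are saved under pics/ and viewed, at most 10 in all, crops included, and the job is handed in when it is done.

```bash
mkdir -p pics; ls
python3 - <<'E'
from rig import *
import cv2,numpy as np
s=get_state();print(s)
for n in("top","side"):
    c=read_camera(n);np.savez(n+".npz",**c);cv2.imwrite(f"pics/{n}0.png",c["frame"][...,::-1]);print(n,c["K"],c["R"],c["t"])
E
```

```text
pics
{'t': 0.0, 'joint_pos': array([-1.41956812e+00,  1.24476141e-01,  1.65162897e+00, -4.14426247e-06,
        1.36749258e+00, -8.25979417e-02]), 'qvel': array([ 1.59671524e-03, -2.01462914e-05,  1.62336214e-03, -1.47719927e-03,
        5.39330994e-05, -5.16468044e-04]), 'joint_efforts': array([ 8.93552406e-04, -4.17602634e+01, -3.59931350e+01,  7.74398376e-02,
        4.92017227e-02, -1.79942626e-04]), 'position': array([ 0.15048691, -0.63172237,  0.22443238]), 'eef_rot': array([-1.00185706e-03,  9.93172899e-01,  1.16647275e-01, -3.64225889e-05]), 'ft_force': array([-0.71550519, -0.15561844, -0.27507561]), 'moment': array([-0.06270687,  0.0188239 ,  0.00454464]), 'gripper_force': 0.0, 'grip_width': 0.09523210050820356}
top [[604.58969854   0.         330.32611659]
 [  0.         604.58969854 231.46335117]
 [  0.           0.           1.        ]] [[-0.00725675 -0.99990229 -0.01194812]
 [-0.99038263  0.00883754 -0.13807297]
 [ 0.13816507  0.01083124 -0.99034999]] [0.0042949  0.64698656 1.36955582]
side [[532.96465234   0.         312.35828925]
 [  0.         532.96465234 239.9753554 ]
 [  0.           0.           1.        ]] [[-0.75034238 -0.6608528   0.01612112]
 [-0.42820852  0.46732635 -0.77346205]
 [ 0.50361073 -0.58726456 -0.63363757]] [0.47124174 0.39562599 0.84239657]
```

View pics/top0.png

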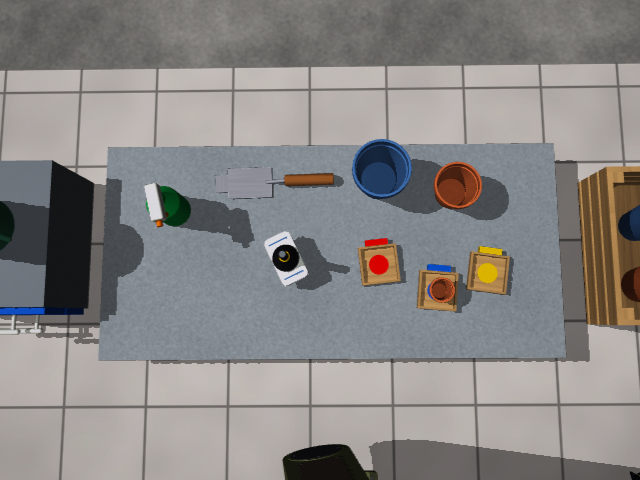

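View pics/side0.png

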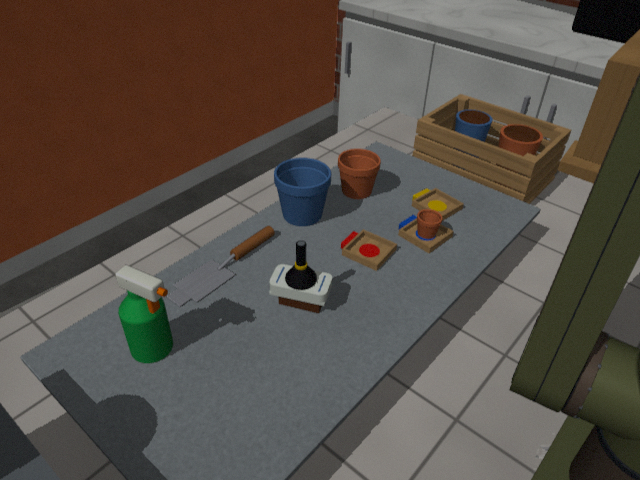

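The top view shows the dish with the funnel at about (286,258), the yellow tray at (488,272), the blue tray with the small pot at (439,290) and the red tray at (379,264). The side view agrees with this, with the spout tip at (301,245). Next I measure positions.

```bash
cat > h.py <<'E'
import numpy as np,cv2
from scipy.spatial.transform import Rotation as Ro
def ray(c,uv,z):
    uv=np.atleast_2d(np.asarray(uv,float)); d=np.c_[uv,np.ones(len(uv))]@np.linalg.inv(c["K"]).T@c["R"]
    o=-c["R"].T@c["t"]; return o+d*((z-o[2])/d[:,2])[:,None]
def hsv(c): return cv2.cvtColor(c["frame"],cv2.COLOR_RGB2HSV)
def biggest(m,lo=20):
    cs,_=cv2.findContours(m.astype(np.uint8),0,cv2.CHAIN_APPROX_NONE); return max(cs,key=cv2.contourArea)[:,0]
def mask(c,lo,hi,box=None):
    m=cv2.inRange(hsv(c),lo,hi)
    if box: k=np.zeros_like(m);k[box[1]:box[3],box[0]:box[2]]=1;m*=k
    return m
def rect(pts): # metric rectangle: centre,size,long-axis yaw deg
    (cx,cy),(w,h),a=cv2.minAreaRect((pts[:,:2]*1000).astype(np.float32))
    if w<h:w,h,a=h,w,a+90
    return np.array([cx,cy])/1000,(w,h),(a+90)%180-90
def down(yaw): # tool down, tool y-axis at world angle yaw+90 (x-axis at yaw), deg
    q=(Ro.from_euler('z',yaw,degrees=True)*Ro.from_quat([1,0,0,0])).as_quat(); return q[[3,0,1,2]]
E
python3 - <<'E'
from h import *
c=dict(np.load("top.npz"))
d=biggest(cv2.morphologyEx(mask(c,(0,0,170),(180,60,255),(240,215,330,300)),cv2.MORPH_CLOSE,np.ones((9,9))))
print("dish",rect(ray(c,d,.161)), len(d))
for n,lo,hi,box in(("yellow",(22,150,120),(35,255,255),(470,258,505,290)),("red",(0,200,120),(8,255,255),(365,250,395,280))):
    b=biggest(mask(c,lo,hi,box)); p=ray(c,b,.11);print(n,p[:,:2].mean(0),np.ptp(p,axis=0)[:2])
for n,lo,hi,box in(("yt",(22,150,120),(35,255,255),(470,240,510,257)),("woodY",(10,60,60),(35,255,255),(462,243,515,297)),("pot",(0,120,80),(14,255,255),(425,272,458,305)),("bt",(105,120,60),(130,255,255),(420,262,456,274))):
    b=biggest(mask(c,lo,hi,box)); print(n,rect(ray(c,b,.158 if n=="pot" else .121)))
s=dict(np.load("side.npz"))
for z in(.246,):print("spout side",ray(s,[[301,243]],z),"top",ray(c,[[285,256]],z))
E
```

```text
dish (array([0.60402765, 0.10751876]), (61.162349700927734, 44.4106330871582), -63.286521911621094) 88
yellow [ 0.54311867 -0.346583  ] [0.04197863 0.04394253]
red [ 0.56382319 -0.10728324] [0.04216277 0.04214373]
yt (array([ 0.59171082, -0.35193918]), (52.24564743041992, 13.495659828186035), 81.26221466064453)
woodY (array([ 0.54989935, -0.34580139]), (98.83830261230469, 87.34849548339844), -8.388748168945312)
pot (array([ 0.50510168, -0.23777859]), (52.9505615234375, 50.74247360229492), -1.7174606323242188)
bt (array([ 0.55460718, -0.23810051]), (50.9267578125, 13.529191970825195), 84.31383514404297)
spout side [[0.57365184 0.09736115 0.246     ]] top [[0.57034885 0.0876153  0.246     ]]
```

Run:
```python
from h import *
from rig import *
c=dict(np.load("top.npz"))
m=mask(c,(0,0,170),(180,60,255),(255,225,320,295))
p=ray(c,np.argwhere(m)[:,::-1],.161); print("dish",rect(p),m.astype(bool).sum())
yaw=rect(p)[2]
for y in(yaw,yaw+180,yaw+90,yaw-90): print(y, solve_ik([.572,.095,.40],down(y)))
move_to([.53,.095,.42],down(yaw if abs(yaw)<=90 else yaw-180))
w=read_camera("wrist");np.savez("w1.npz",**w);cv2.imwrite("pics/w1.png",w["frame"][...,::-1]);print(get_state()["t"],get_state()["joint_pos"],w["R"],w["t"])
```

```text
dish (array([0.57532806, 0.09391898]), (108.2612075805664, 61.10329055786133), 25.62885093688965) 675
25.62885093688965 [ 7.20094225e-02 -8.22562937e-02  1.57245977e+00 -4.44089210e-16
  1.65138918e+00  1.19549792e+00]
205.62885093688965 [ 7.20094225e-02 -8.22562937e-02  1.57245977e+00 -4.44089210e-16
  1.65138918e+00 -1.94609474e+00]
115.62885093688965 [ 7.20094225e-02 -8.22562937e-02  1.57245977e+00 -4.44089210e-16
  1.65138918e+00 -3.75298410e-01]
-64.37114906311035 [ 7.20094225e-02 -8.22562937e-02  1.57245977e+00 -4.44089210e-16
  1.65138918e+00  2.76629424e+00]
3.1083 [ 7.65669358e-02 -1.72821392e-01  1.62248516e+00 -1.07976817e-04
  1.69243196e+00  1.20109619e+00] [[ 4.32038422e-01 -9.01855184e-01  1.71436670e-04]
 [-8.73949162e-01 -4.18622960e-01  2.46916340e-01]
 [-2.22611014e-01 -1.06827173e-01 -9.69036786e-01]] [-0.14376607  0.4270234   0.70516726]
```

View pics/w1.png

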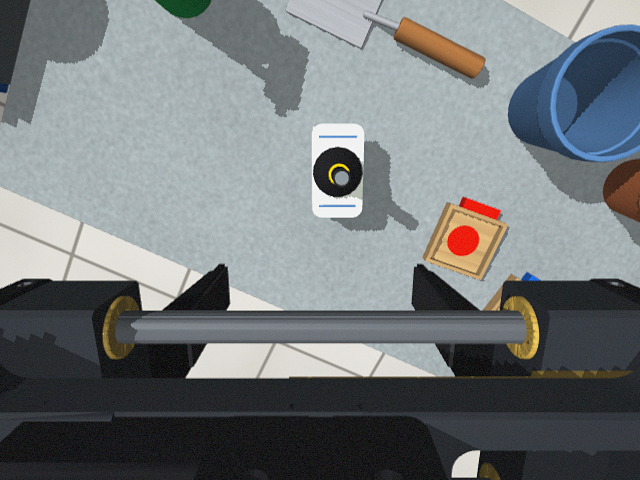

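The wrist view shows the dish at (338,170), aligned with the image axes. The spout top is at (342,178) and the funnel's mouth disc is centred near (338,172). I measure both here, then grip the funnel.

Run:
```python
from h import *
from rig import *
w=dict(np.load("w1.npz"));box=(300,115,372,225)
m=mask(w,(0,0,215),(180,30,255),box); b=biggest(cv2.morphologyEx(m,cv2.MORPH_CLOSE,np.ones((5,5))))
dish=rect(ray(w,np.argwhere(m)[:,::-1],.161));print("dish",dish)
h=hsv(w);k=mask(w,(0,0,0),(180,255,45),(310,143,366,203));r=ray(w,biggest(k),.161);(cx,cy),rad=cv2.minEnclosingCircle((r[:,:2]*1000).astype(np.float32));print("mouth",cx,cy,rad)
g=mask(w,(0,0,70),(180,40,190),(332,168,352,188));r=ray(w,biggest(g),.246);(cx,cy),rad=cv2.minEnclosingCircle((r[:,:2]*1000).astype(np.float32));print("spout",cx,cy,rad, w["range_z"][178,342])
yb=get_state()["position"];print(yb)
```

```text
dish (array([0.57624695, 0.0947009 ]), (108.47168731689453, 59.21992111206055), 25.2596492767334)
mouth 575.529296875 94.55657196044922 28.35498809814453
spout 575.7896118164062 94.72926330566406 7.0109782218933105 0.32910743
[0.53012625 0.09439692 0.41969044]
```

Run:
```python
from h import *
from rig import *
q=down(25.3);P=[.5757,.0947]
command_gripper(.06,8)
move_to(P+[.29],q); print(move_straight(P+[.216],v=.08,f_stop=6))
command_gripper(0,8);s=get_state();print(s["grip_width"],s["gripper_force"],s["position"],s["t"])
move_straight(P+[.25],v=.05); move_straight(P+[.33],v=.12)
T=[.5435,-.3468]
q2=down(-8);  # square to the tray
move_to(T+[.25],q2);s=get_state();print(s["grip_width"],s["position"],s["t"],s["joint_pos"])
for n in("top","wrist"):
    c=read_camera(n);np.savez(n+"2.npz",**c);cv2.imwrite(f"pics/{n}2.png",c["frame"][...,::-1])
a=cv2.imread("pics/top2.png")[200:340,240:560];b=cv2.imread("pics/wrist2.png")
cv2.imwrite("pics/both2.png",np.vstack([cv2.resize(a,(560,245)),cv2.resize(b,(560,350))[:350]]))
```

```text
False
0.017623098108942237 7.99943134188652 [0.5756794  0.09469304 0.21595016] 6.325
0.017674427624319908 [ 0.5441186  -0.34590858  0.25039821] 9.625 [-6.49667923e-01  9.83016037e-02  1.63636500e+00  3.87943083e-04
  1.40638702e+00  1.05926486e+00]
```

View pics/both2.png

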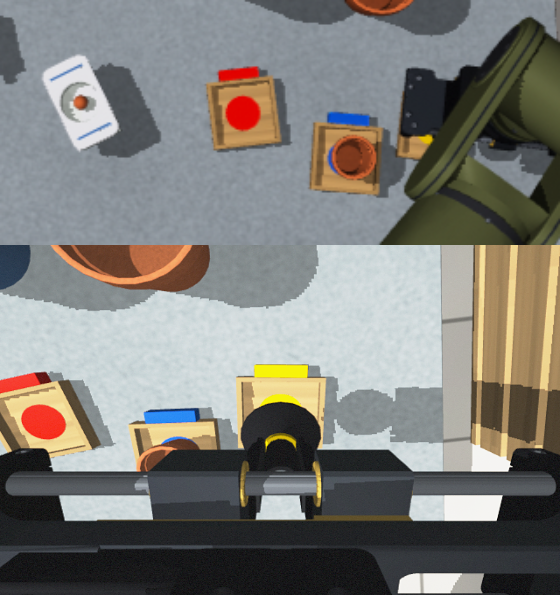

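The funnel is held upright over the yellow tray, and the ball sits in the middle of the dish. Next I lower the funnel to a light contact, release it and check.

Run:
```python
from h import *
from rig import *
T=[.5435,-.3468]
move_straight(T+[.172],v=.08); print(move_straight(T+[.162],v=.02,f_stop=3),get_state()["position"],get_state()["ft_force"])
command_gripper(.04); move_straight(T+[.27],v=.1)
P=[.576,.0947]; command_gripper(.09,20)
move_to([.53,.0745,.36],down(25.3)) 
print(get_state()["t"],get_state()["joint_pos"])
for n in("top","wrist"):
    c=read_camera(n);np.savez(n+"3.npz",**c);cv2.imwrite(f"pics/{n}3.png",c["frame"][...,::-1])
a=cv2.imread("pics/top3.png")[200:340,240:560];b=cv2.imread("pics/wrist3.png")
cv2.imwrite("pics/both3.png",np.vstack([cv2.resize(a,(560,245)),cv2.resize(b[:320],(560,280))]))
w=dict(np.load("wrist3.npz"))
m=mask(w,(0,0,170),(180,40,255));p=ray(w,np.argwhere(m)[:,::-1],.161)
p=p[np.hypot(p[:,0]-.576,p[:,1]-.0947)<.065];print("dish",rect(p))
m=mask(w,(3,100,60),(18,255,255));p=ray(w,np.argwhere(m)[:,::-1],.154);p=p[np.hypot(p[:,0]-.576,p[:,1]-.0947)<.025];print("ball",rect(p),len(p))
t=dict(np.load("top3.npz"));m=mask(t,(0,0,0),(180,255,45),(460,235,520,305));cv2.imwrite("pics/m.png",m);p=ray(t,biggest(m),.11);print("funnel mouth",rect(p))
```

```text
True [ 0.54368908 -0.34699255  0.16441488] [ 0.45969601 -0.49677162  2.63758144]
15.675 [ 3.80426375e-02 -1.80397682e-01  1.72701215e+00 -3.12370879e-04
  1.59566258e+00  1.16855436e+00]
dish (array([0.5778446 , 0.09962763]), (129.48072814941406, 119.27051544189453), -19.538002014160156)
ball (array([0.57604272, 0.09492553]), (16.145790100097656, 15.887344360351562), 51.9671630859375) 220
funnel mouth (array([ 0.54251086, -0.34831375]), (57.25242233276367, 52.87608337402344), 89.52265167236328)
```

View pics/both3.png

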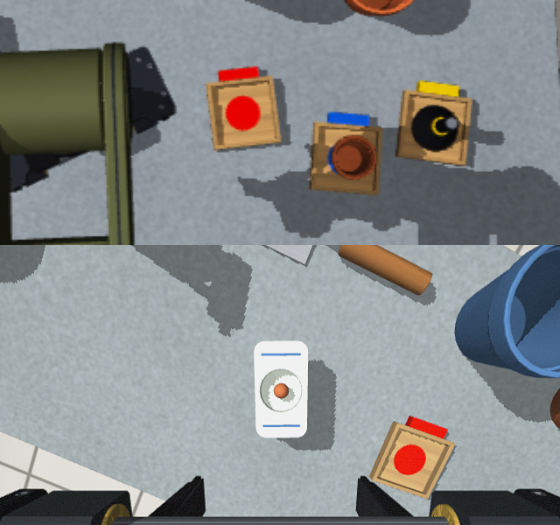

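The funnel stands in the yellow tray, dish and ball are undisturbed. Now I grip the dish and lift it.

Run:
```python
from h import *
from rig import *
w=dict(np.load("wrist3.npz"))
m=mask(w,(0,0,215),(180,30,255)); k=cv2.dilate(m,np.ones((3,3)))
n,l,st,ce=cv2.connectedComponentsWithStats(m)
pc=ray(w,ce,.161);i=1+np.argmin(np.hypot(pc[1:,0]-.576,pc[1:,1]-.0947)+(st[1:,4]<400)*9)
D=rect(ray(w,np.argwhere(l==i)[:,::-1],.161));print("dish",D)
ok=np.hypot(*(D[0]-[.5762,.0947]))<.003 and abs(D[2]-25.4)<1.5
yaw=D[2] if ok else 25.4; P=[.5761,.0948]
q=down(yaw); command_gripper(.082,20)
move_to(P+[.23],q); print(move_straight(P+[.140],v=.06,f_stop=6))
command_gripper(.064); command_gripper(0,25);s=get_state();print(s["grip_width"],s["gripper_force"],s["position"],s["ft_force"],s["t"])
print(move_straight(P+[.150],v=.02)); move_straight(P+[.240],v=.05);hold(.3)
s=get_state();print(s["grip_width"],s["position"],s["eef_rot"],s["t"],s["ft_force"],s["joint_pos"])
for n in("side",):
    c=read_camera(n);np.savez(n+"4.npz",**c);cv2.imwrite(f"pics/{n}4.png",cv2.resize(c["frame"][140:340,180:440,::-1],(780,600)))
```

```text
dish (array([0.57594757, 0.09501832]), (106.71141815185547, 60.186038970947266), 25.32511329650879)
False
0.059920844195206414 24.999963529407978 [0.57611878 0.0947518  0.13999793] [0.01293486 0.91975123 0.40285117] 19.3
False
0.059924346888148586 [0.57608461 0.09478097 0.23991687] [-1.74716619e-05  9.75684561e-01  2.19179454e-01 -6.33199067e-05] 22.2 [ 0.34770516 -0.45736519 -2.8368135 ] [ 7.11206161e-02 -2.97888435e-02  1.78535370e+00  1.59158596e-05
  1.38615823e+00  1.19996723e+00]
```

View pics/side4.png

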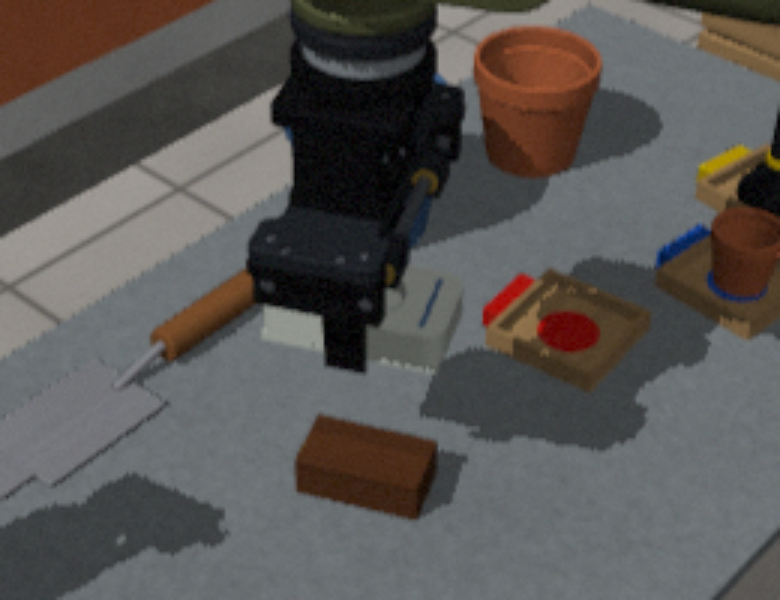

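The dish is up, level and clear of the stand (about 10 cm). Now the quarter turn, on joint 6 alone.

Run:
```python
from h import *
from rig import *
j=np.array(get_state()["joint_pos"]);
for k in range(1,7):
    a=j.copy();a[5]-=np.pi/2*k/6;movej(a)
    if k in(1,6):print(get_state()["t"])
hold(.8);s=get_state();print(s["grip_width"],s["position"],s["eef_rot"],s["joint_pos"]-j,s["t"],abs(s["qvel"]).max(),s["ft_force"])
c={n:read_camera(n) for n in("side","wrist","top")}
cv2.imwrite("pics/f5.png",np.vstack([cv2.resize(c["side"]["frame"][140:340,180:440,::-1],(500,385)),cv2.resize(c["wrist"]["frame"][240:,100:540,::-1],(500,215))]))
w=c["wrist"];m=mask(w,(3,100,60),(18,255,255));p=ray(w,np.argwhere(m)[:,::-1],.259);p=p[np.hypot(p[:,0]-.576,p[:,1]-.0948)<.025];print("ball",len(p),p.mean(0) if len(p) else 0)
```

```text
22.6083
24.4
0.06035007047700484 [0.57608712 0.09480684 0.23995458] [-2.22358438e-05  5.34931638e-01  8.44895343e-01 -2.44120097e-05] [ 2.05600092e-05 -5.48073272e-06  1.00768726e-05 -7.76797023e-06
 -1.86742930e-05 -1.57071086e+00] 25.2 0.002467151658643756 [-0.39267697 -0.55753329 -1.95492325]
ball 748 [0.57359647 0.09992377 0.259     ]
```

View pics/f5.png

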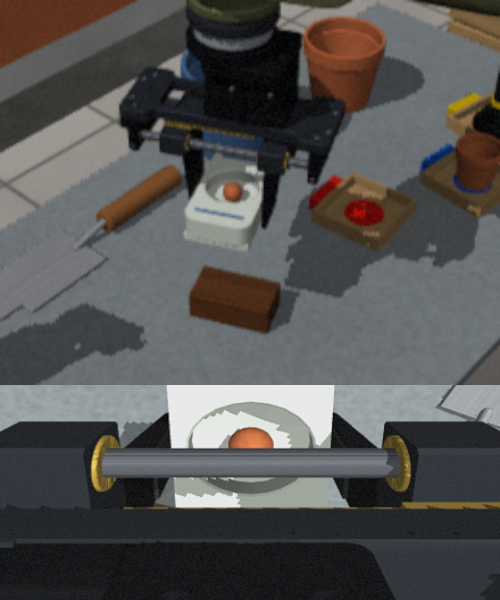

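The dish has turned a quarter and is held level, with the ball in the middle of its basin (side view about (232,190); in the wrist view a rod hides part of the ball). Handing in.

```bash
python3 -c "
from rig import *
print(close_job())"
```

```text
the job is handed in; nothing more can be done
None
```

The job is handed in at about 25 s: the funnel stands spout up in the yellow tray, and the dish is held level about 10 cm above its stand, turned a quarter turn, with the ball in the middle in the last pictures.

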